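# Tip a wax block flat into the block clamp and clamp it

### The job

A wax block on its cassette has been left standing on end in the front of the open block clamp. Without picking it up, push it over away from the front wall so that it lies flat on the floor of the clamp, wax upward, and then push the clamp's lever round as far as it goes (clockwise from above), so that the jaw grips the block. Leave the other things on the bench where they are.

Things in the scene. Friction and masses are not known exactly. Their poses are not given: they have to be found in the camera images.
- clamp: White cast block clamp, fixed, any place, any turn. Base 150 x 116 x 12 mm; origin at bench height under the middle of its steel trough. x: along the trough from front wall to back stop, y: toward the lever, z up. Trough floor at z = 50 mm, x -28 to +29 mm. Front wall x -36 to -28, top z = 64. Back stop x +29 to +37, top z = 62. Fixed jaw: face at y = -17, top z = 57. Walls, jaws: y -31 to +31.
- block: Wax block on a cassette, 15 g: plate 29 x 40 x 6 mm, one 29 mm end sloped, wax 24 x 30 x 6 mm on it. Origin: centre of the plain underside; x along the 29, y along the 40 toward the sloped end, z out through the wax. At the start it stands on its square end in the middle of the trough's width, top 90 mm above the bench, wax facing the front wall, at most 3 mm from it.
- seat (a point): Point on the trough floor (clamp x = +6, y = 0, z = 50 mm) under the middle of the block once it lies flat. Axes as the clamp's. Pushed toward the back stop at 30 mm above the floor, the standing block turns over its bottom edge; it may cling to the fingertip, but by 30 mm of push it drops, flat between the jaws with 2 to 5 mm play, sloped end to the back stop.
- jaw: Moving steel jaw, 37 x 12 x 9 mm, on the lever's side of the trough (clamp x -10 to +27, top z = 57 mm), sprung 5 N/mm. Open, its face is at clamp y = +17; the lever drives it toward the fixed jaw, 4.9 mm per rad. Origin in its face's plane, at bench height; y points away from the block.
- lever (a joint): Lever angle in rad about the upright spindle: 0 = fully open, 1.4 = as far as it goes (end stop); grows clockwise seen from above. At 0 the arm points 140 degrees counter-clockwise from the clamp's x, at 1.4 it points 60 degrees. Starts between 0 and 0.3. Stays where it is left; about 2 N at the grip moves it, 3 N while clamping.
- lever_pivot (a point): Point on the axis of the lever's spindle, 70 mm above the bench, at clamp x = +8, y = +54 mm.
- lever_knob (a point): Top of the upright black handle grip at the end of the lever arm, 107 mm above the bench, 75 mm from the spindle axis. The grip is round, 21 mm across at its thickest, from 68 to 107 mm above the bench.
- mould: Bystander: shallow steel base mould, 31 x 43 x 12 mm, on the bench to the right of the clamp. Origin under its centre.
- spare_block: Bystander: another wax block on a cassette, 29 x 40 x 12 mm, lying on the bench to the right of the clamp. Origin under its centre.
- forceps: Bystander: steel forceps, 127 mm long, 9 mm high, on the bench behind the clamp. Origin under the centre.
- gel_pack: Bystander: frozen gel pack, 68 x 115 x 25 mm, on the bench at the right. Origin under its centre.
- block_cooling: Bystander: wax block on a cassette, 29 x 40 x 12 mm, lying on the gel pack. Origin under its centre.
Not all that is in view belongs to the job. What is shaped like the block but yellow is not meant.

How it is judged:
By the outcome, as a careful person would: the job done as asked, in the order asked, and still so for the second after the job is handed in, with the robot touching nothing.
It also fails if it takes over 48 s, if anything falls off the work surface, if the arm or the gripper's body presses on something with over 40 N, if the wrist force passes 120 N, or if a joint passes its speed limit or range.

### The arm

A 7-joint arm with a two-finger parallel gripper is mounted at the origin on a cart in front of the work surface, level with it; the furniture and walls round the work are solid. World frame = base frame: x ahead of the robot, y to its left, z up, the work surface at z = 0. Lengths are in m, angles in rad, forces in N, time in s.
With the tool pointing down it reaches from about 0.425 to 0.875 m from the base axis. Payload 4.7 kg.
Tool frame: the origin (TCP) lies where the fingers leave the gripper's body, on its centre line; the fingertips stand 70 mm ahead of it and the grasp point (between the pads) lies 51 mm ahead of it; z points along the fingers, y is the line along which they close (so a half turn about z gives the same grasp; the last joint's range is limited). The gripper opens to 87 mm and grips with 3 to 60 N. Pads are 19 mm wide; open, the fingers measure 117 mm over their backs; the gripper's body (75 mm by 190 mm) begins 51 mm behind the grasp point.
Start: joints at [1.207, 0.321, -0.07, 1.45, 0.023, 1.371, -0.057], TCP at [0.24, -0.604, 0.292] pointing down, gripper open.
Joint ranges: [-2.86, 2.86], [-0.3, 2.09], [-1.38, 1.24], [0.06, 2.45], [-1.56, 4.7], [0.09, 2.05], [-2.69, 2.69]. Speed limits (rad/s): [2.57, 2.57, 3.14, 3.14, 3.14, 3.14, 3.14].

### API

Orientations are given as a rotation vector (axis times angle).
In Python, from bench import ctrl gives the robot as it stands.
- The arm moves only by the tool play_rows, never from a script. Its argument "increments" is a list that holds one entry, the list of rows, each a list of 7 numbers: the shift along the tool's x, y, z as a fraction of full scale, then the turn, a rotation vector about the tool's x, y, z as a fraction of full scale, then the gripper command: -1 is shut, 1 is fully open, values between are in proportion. A call has 1 to 8 rows; each row is the pose to reach, as a shift and turn from the pose commanded when the call began, along the tool's axes at that moment; what a row does not reach only later rows make up. Full scale, the value 1, is 0.1 m for a shift and 90 degrees for a turn. A row lasts 1/10 s, in which the tool goes at most 50 mm and 8.59 degrees, less where a joint would pass 70% of its speed; a pose out of reach is approached as far as the arm can. A call with a number of a shift or a turn outside -1 to 1 is refused whole. A call with a gripper value outside its range is refused whole. The fingers move at their own pace and stop on an object; "squeeze" is the grip in N (left out, the last holds). Time passes only in rows, so rows that repeat a pose let the fingers close. It gives the time, the measured TCP pose, the force, the opening and the grip force at its end, in the units of the state.
- ctrl.get_state(): the state, without advancing time (a new reading comes with each control period).
- ctrl.get_image(name): name is "side" or "top" or "wrist"; returns the picture (384x512x3 uint8, red, green, blue); there is no depth.
- ctrl.get_calibration(name): a dict with "vertical_fov" (degrees; the focal length in pixels is half the picture's height over the tangent of half this angle, whatever the lens; pixels are square), "cx", "cy" (the principal point, pixels), "R" (3x3) and "t" (3): a world point X has camera coordinates R X + t; the wrist camera has in their place "T_tool_cam" (4x4, takes a point from camera to tool coordinates, whose origin is the TCP and whose axes are the flange's). Camera axes: x right, y down, z forward; pixel columns grow to the right and rows downward; lengths in m; the calibration is good to about 2 mm. A picture is of the moment at which its call begins: read the wrist's pose just before it. get_calibration takes no time and is no camera call.
- ctrl.close_job(): hands the job in; it is judged then, once.
The state is a dict: "time": time; "joint_positions": joint angles; "qd": joint speeds; "joint_torque": joint torques, N m; "position": TCP position; "tool_rot": TCP orientation; "ft_force": force on the tool from outside, world axes, zero at the start; "torque": the same for the moment, N m; "grip_width": opening from 0.0 (shut) to 1.0 (fully open); "grip_force": force on a finger pad.
Only numpy, scipy, OpenCV 4.12 (cv2) and the standard library are available. Lean on these libraries where they do the work, as an engineer would, in place of code of your own. Each camera call takes 0.05 s, during which the arm holds its last target. There are 200 camera calls.

## Working session

There is one attempt and no reset: what is moved stays moved. The work goes in short steps, Python scripts to look and compute and a tool call to move; the robot and the scene stay as the last step left them, time stands still between calls to the robot, and variables do not carry over. Pictures are saved under pics/ and viewed, at most 10 in all, crops included, and the job is handed in when it is done.

Besides the shell and the picture viewer there is one more tool, called after ">>>" as name(argument=value, ...) on one line, values as JSON. play_rows: Moves the arm, as the interface text tells. Shift numbers are shares of 0.1 m and turn numbers shares of 90 degrees, none past 1 either way. Its arguments: {"type":"object","properties":{"increments":{"type":"array"},"squeeze":{"type":"number"}},"required":["increments"]}

```bash
mkdir -p pics
python3 - <<'E'
from bench import ctrl
import cv2,numpy as np
s=ctrl.get_state();print(s['time'],s['position'],s['tool_rot'],s['grip_width'])
a=ctrl.get_image("top");b=ctrl.get_image("side")
cv2.imwrite("pics/top0.png",a[...,::-1]);cv2.imwrite("pics/side0.png",b[...,::-1])
for n in("top","side","wrist"):print(n,ctrl.get_calibration(n))
E
```

```text
0.0 [ 0.23954842 -0.60378819  0.29114189] [-3.08384429e+00 -5.89573095e-01  7.62498592e-04] 0.9978542566128971
top {'vertical_fov': 48.618898133923544, 'cx': 258.7717782295958, 'cy': 190.7931349601519, 'R': array([[ 0.02434851, -0.99961904, -0.01299728],
       [-0.98362512, -0.02163252, -0.1789236 ],
       [ 0.17857428,  0.01714098, -0.98377712]]), 't': array([-0.39947721,  0.54917187,  0.84105098])}
side {'vertical_fov': 51.00973991201595, 'cx': 254.4957047615583, 'cy': 188.62167064806843, 'R': array([[-0.99994334, -0.00839895, -0.00653992],
       [ 0.00236074,  0.42410227, -0.90561123],
       [ 0.01037978, -0.90557535, -0.42405841]]), 't': array([0.54882492, 0.25031414, 0.52837888])}
wrist {'vertical_fov': 65.96261069621379, 'cx': 254.82376646377313, 'cy': 191.9359633677464, 'T_tool_cam': array([[ 5.09346656e-04, -9.64678099e-01, -2.63431026e-01,
         7.15338735e-02],
       [ 9.99999833e-01,  5.62833582e-04, -1.27572898e-04,
         1.36434837e-03],
       [ 2.71334609e-04, -2.63430917e-01,  9.64678225e-01,
        -9.25830848e-02],
       [ 0.00000000e+00,  0.00000000e+00,  0.00000000e+00,
         1.00000000e+00]])}
```

View pics/top0.png

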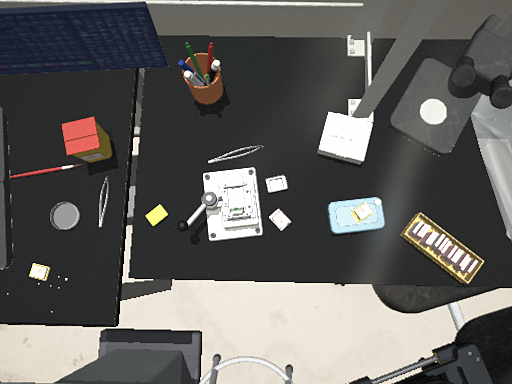

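View pics/side0.png

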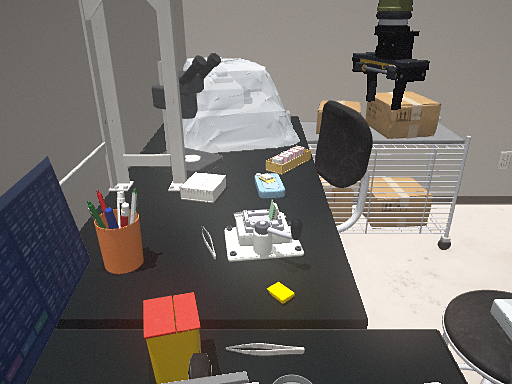

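The top view shows the clamp at (235,203), with its lever pivot at (209,198) and knob at (183,226). Block candidates:
- standing block in the clamp at about (237,210)
- spare block or mould at (280,218) and (276,183)
- cooling block on the gel pack at (362,211)
- yellow decoys at (157,215) and (40,271)

I choose the one standing in the clamp and will check it in a close crop.

```bash
cat > h.py <<'E'
import numpy as np,cv2
from bench import ctrl
from scipy.spatial.transform import Rotation as Ro
def cam(n,s=None):
    c=ctrl.get_calibration(n);f=192/np.tan(np.radians(c['vertical_fov']/2))
    if n=="wrist":
        T=np.eye(4);T[:3,:3]=Ro.from_rotvec(s['tool_rot']).as_matrix();T[:3,3]=s['position']
        M=np.linalg.inv(T@c['T_tool_cam']);R,t=M[:3,:3],M[:3,3]
    else:R,t=c['R'],c['t']
    return f,c['cx'],c['cy'],R,t
def ray(C,u,v,z):
    f,cx,cy,R,t=C;d=R.T@np.array([(u-cx)/f,(v-cy)/f,1]);o=-R.T@t
    return o+d*(z-o[2])/d[2]
def proj(C,X):
    f,cx,cy,R,t=C;p=np.atleast_2d(X)@R.T+t
    return p[:,:2]/p[:,2:]*f+[cx,cy]
E
python3 - <<'E'
from h import *
a=cv2.imread("pics/top0.png")[155:255,160:300];b=cv2.imread("pics/side0.png")[190:270,210:315]
a=cv2.resize(a,None,fx=5,fy=5,interpolation=cv2.INTER_CUBIC);cv2.imwrite("pics/c1.png",a)
C=cam("top")
p=ray(C,209,198,.085);k=ray(C,183,226,.107);print(p,k,np.linalg.norm((p-k)[:2]))
for q in[(205,170),(255,168),(263,235),(208,240)]:print(ray(C,*q,.012))
E
```

```text
[ 0.53457808 -0.28838307  0.085     ] [ 0.47545492 -0.24382693  0.107     ] 0.07403240956090332
[ 0.60841789 -0.26684825  0.012     ]
[ 0.6152587  -0.37651972  0.012     ]
[ 0.46905304 -0.39737836  0.012     ]
[ 0.45568892 -0.28044524  0.012     ]
```

View pics/c1.png

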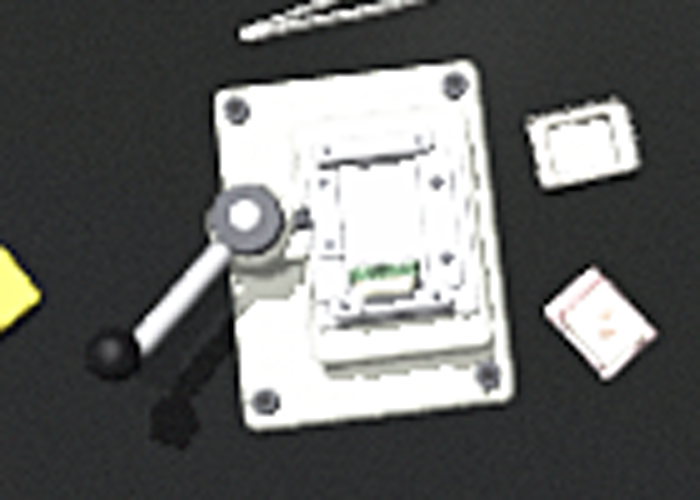

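```bash
cat >> h.py <<'E'
def fit(C,pts,x0):
    from scipy.optimize import least_squares
    P=np.array([p[:3] for p in pts]);uv=np.array([p[3:] for p in pts])
    def W(x):
        c,s=np.cos(x[2]),np.sin(x[2]);return np.c_[x[0]+c*P[:,0]-s*P[:,1],x[1]+s*P[:,0]+c*P[:,1],P[:,2]]
    r=least_squares(lambda x:(proj(C,W(x))-uv).ravel(),x0,loss='soft_l1');return r.x,r.fun.reshape(-1,2)
E
python3 - <<'E'
from h import *
C=cam("top")
q=lambda u,v:(160+u/5,155+v/5)
w=[ray(C,*q(*p),.012)[:2] for p in[(215,92),(475,62),(514,400),(247,432)]]
print(np.round(w,4)); e=(w[0]+w[1]-w[2]-w[3]);print('yaw',np.degrees(np.arctan2(e[1],e[0])),'sizes',np.linalg.norm(w[0]-w[1]),np.linalg.norm(w[1]-w[2]),'c',np.mean(w,0))
yaw=np.arctan2(e[1],e[0]);R=np.array([[np.cos(yaw),-np.sin(yaw)],[np.sin(yaw),np.cos(yaw)]])
k=ray(C,*q(113,352),.1)[:2]
for z in(.07,.085,.095):
    p=ray(C,*q(243,213),z)[:2];d=R.T@(k-p);o=p-R@[.008,.054]
    print(z,p,k,np.linalg.norm(d),np.degrees(np.arctan2(d[1],d[0])),'origin',o)
b=ray(C,*q(385,270),.09)[:2];print('block top',b)
for o in([np.array(np.mean(w,0))]):print(R.T@(b-o))
E
```

```text
[[ 0.6007 -0.2628]
 [ 0.6166 -0.3765]
 [ 0.469  -0.397 ]
 [ 0.4528 -0.2836]]
yaw 7.94193829066726 sizes 0.11477930632913318 0.14897950078077443 c [ 0.53478276 -0.32995475]
0.07 [ 0.53780392 -0.28549479] [ 0.47725188 -0.24162458] 0.07477396214303425 136.13457394792914 origin [ 0.5373418  -0.34008221]
0.085 [ 0.53536843 -0.28754718] [ 0.47725188 -0.24162458] 0.07407036314241679 133.7429427827578 origin [ 0.53490632 -0.3421346 ]
0.095 [ 0.53374477 -0.28891543] [ 0.47725188 -0.24162458] 0.07367409226128047 132.12497398582448 origin [ 0.53328266 -0.34350285]
block top [ 0.51303587 -0.34535212]
[-0.02366575 -0.01224492]
```

>>> play_rows(increments=[[[0.4,-0.17,0,0,0,0,-1],[0.8,-0.34,0,0,0,0,-1],[1,-0.42,0,0,0,0,-1]]], squeeze=20)

```text
time: 0.4
position: [0.3209, -0.5247, 0.2918]
tool_rot: [-3.082, -0.597, -0.003]
ft_force: [1.2, -0.1, -0.1]
grip_width: 0.813
grip_force: 0.0
```

>>> play_rows(increments=[[[0.4,-0.17,0,0,0,0,-1],[0.8,-0.34,0,0,0,0,-1],[1,-0.42,0,0,0,0,-1]]])

```text
time: 0.7
position: [0.3982, -0.4482, 0.292]
tool_rot: [-3.082, -0.598, -0.003]
ft_force: [1.7, 0.3, 0.2]
grip_width: 0.539
grip_force: 0.0
```

>>> play_rows(increments=[[[0.4,-0.17,0,0,0,0,-1],[0.8,-0.34,0,0,0,0,-1],[1,-0.42,0,0,0,0,-1]]])

```text
time: 1.0
position: [0.4752, -0.3719, 0.2919]
tool_rot: [-3.082, -0.598, -0.002]
ft_force: [0.2, -0.3, 0.1]
grip_width: 0.261
grip_force: 0.0
```

>>> play_rows(increments=[[[0.2,-0.08,0.15,0,0,0.08,-1],[0.42,-0.16,0.3,0,0,0.152,-1],[0.42,-0.16,0.3,0,0,0.152,-1],[0.42,-0.16,0.3,0,0,0.152,-1],[0.42,-0.16,0.3,0,0,0.152,-1]]])

```text
time: 1.5
position: [0.5044, -0.3475, 0.2627]
tool_rot: [3.133, 0.217, -0.0]
ft_force: [-0.7, -0.2, 0.9]
grip_width: 0.005
grip_force: 0.0
```

Run:
```python
from h import *
s=ctrl.get_state();a=ctrl.get_image("wrist")[...,::-1]
print(s['time'],s['position'],Ro.from_rotvec(s['tool_rot']).as_matrix().round(3),s['grip_width'],s['ft_force'])
a=a.copy();C=cam("wrist",s)
y=np.radians(7.94);o=np.array([.535,-.342])
def W(x,yy,z):return [o[0]+np.cos(y)*x-np.sin(y)*yy,o[1]+np.sin(y)*x+np.cos(y)*yy,z]
P=[W(*p) for p in[(-.036,-.031,.064),(-.036,.031,.064),(-.028,.031,.064),(-.028,-.031,.064),(.037,.031,.062),(.037,-.031,.062),(.008,.054,.09),(-.016,-.0145,.09),(-.016,.0145,.09)]]
np.save("w.npy",np.r_[s['position'],s['tool_rot']])
cv2.imwrite("pics/w0raw.png",a)
for u,v in proj(C,P):cv2.circle(a,(int(round(u)),int(round(v))),2,(0,0,255),-1)
cv2.imwrite("pics/w0.png",cv2.resize(a,None,fx=1.5,fy=1.5))
```

```text
1.5 [ 0.50440576 -0.34748623  0.2627266 ] [[ 0.99   0.138 -0.   ]
 [ 0.138 -0.99  -0.001]
 [-0.     0.001 -1.   ]] 0.004773473577115521 [-0.73774781 -0.18780072  0.88222307]
```

View pics/w0.png

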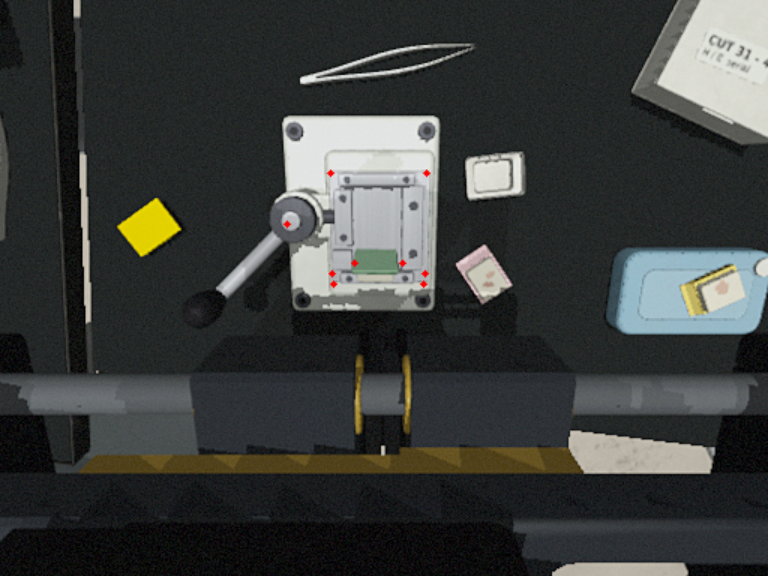

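The wrist view confirms the pose: the projected wall corners and pivot overlay the clamp to 1–2 mm. The green plate back of the standing block is at (377,262), and the lever knob is at (203,308).

>>> play_rows(increments=[[[-0.22,-0.01,0.1,0,0,0,-1],[-0.22,-0.01,0.4,0,0,0,-1],[-0.22,-0.01,0.7,0,0,0,-1],[-0.22,-0.01,0.9,0,0,0,-1]]])

```text
time: 1.95
position: [0.4817, -0.3492, 0.1711]
tool_rot: [3.134, 0.216, -0.002]
ft_force: [-0.3, 1.2, 0.5]
grip_width: 0.007
grip_force: 0.0
```

>>> play_rows(increments=[[[0,0,0.15,0,0,0,-1],[0,0,0.225,0,0,0,-1],[0,0,0.225,0,0,0,-1],[0,0,0.225,0,0,0,-1]]])

```text
time: 2.35
position: [0.4838, -0.3486, 0.1508]
tool_rot: [3.133, 0.218, 0.002]
ft_force: [0.0, -0.7, -0.4]
grip_width: 0.005
grip_force: 0.0
```

Run:
```python
from h import *
s=ctrl.get_state();print(s['time'],s['position'],s['ft_force'])
a=ctrl.get_image("side")[...,::-1][185:275,205:325]
cv2.imwrite("pics/s1.png",cv2.resize(a,None,fx=5,fy=5,interpolation=cv2.INTER_CUBIC))
```

```text
2.35 [ 0.48382085 -0.34864795  0.15083274] [ 0.03266131 -0.66423334 -0.40463614]
```

View pics/s1.png

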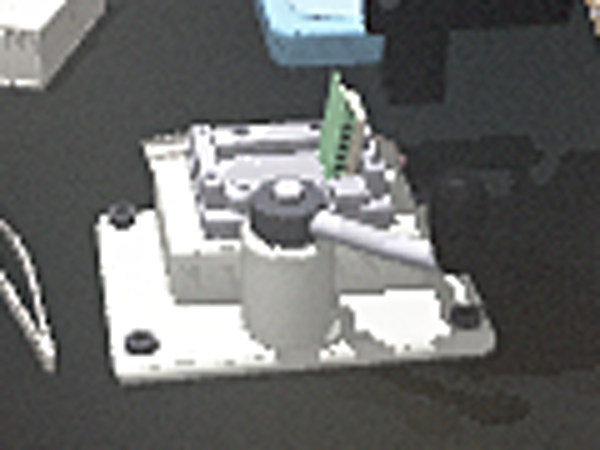

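The fingertip (crop 415,100) stands in front of the block (crop 345,125), about 10 mm below its top and clear of the wall. Now I push slowly.

>>> play_rows(increments=[[[0.06,0,0.01,0,0,0,-1],[0.12,0,0.01,0,0,0,-1],[0.17,0,0.01,0,0,0,-1],[0.22,0,0.01,0,0,0,-1],[0.27,0,0.01,0,0,0,-1],[0.32,0,0.01,0,0,0,-1],[0.36,0,0.01,0,0,0,-1],[0.4,0,0.01,0,0,0,-1]]])

```text
time: 3.2
position: [0.5233, -0.3425, 0.1487]
tool_rot: [3.134, 0.218, -0.0]
ft_force: [-0.9, 0.8, 0.4]
grip_width: 0.008
grip_force: 0.0
```

>>> play_rows(increments=[[[0.02,0,0,0,0,0,-1],[0.04,0,0,0,0,0,-1],[0.05,0,0,0,0,0,-1],[0.05,0,0,0,0,0,-1],[0.05,0,0,0,0,0,-1]]])

```text
time: 3.7
position: [0.5277, -0.342, 0.1488]
tool_rot: [3.134, 0.218, -0.0]
ft_force: [-0.4, 0.5, -0.8]
grip_width: 0.01
grip_force: 0.0
```

Run:
```python
from h import *
s=ctrl.get_state();print(s['time'],s['position'],s['ft_force'])
a=ctrl.get_image("side")[...,::-1][185:275,205:325]
b=ctrl.get_image("wrist")[...,::-1]
a=cv2.resize(a,(512,384),interpolation=cv2.INTER_CUBIC);cv2.imwrite("pics/s2.png",cv2.resize(np.vstack([a,b]),None,fx=.78,fy=.78))
```

```text
3.7 [ 0.52773544 -0.34195241  0.14878282] [-0.37322584  0.47771409 -0.84668027]
```

View pics/s2.png

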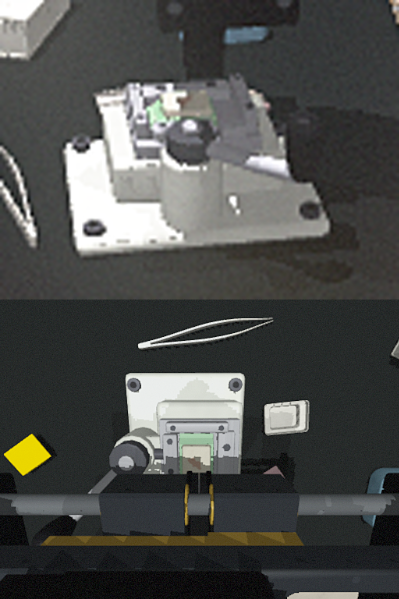

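The block has dropped: in the wrist part, the green plate with wax on top lies between the jaws at (195,452). I'll rise and check it from above, and measure the knob.

>>> play_rows(increments=[[[0,0,-0.1,0,0,0,-1],[0,0,-0.4,0,0,0,-1],[-0.1,0,-0.7,0,0,0,-1],[-0.2,0,-1,0,0,0,-1],[-0.2,0,-1,0,0,0,-1],[-0.2,0,-1,0,0,0,-1]]])

```text
time: 4.4
position: [0.5083, -0.345, 0.2504]
tool_rot: [3.132, 0.217, 0.003]
ft_force: [-0.9, 0.8, -1.3]
grip_width: 0.005
grip_force: 0.0
```

Run:
```python
from h import *
s=ctrl.get_state();a=ctrl.get_image("wrist")[...,::-1].copy();C=cam("wrist",s)
print(s['time'],s['position'],s['tool_rot'])
y=np.radians(7.94);o=np.array([.535,-.342])
def W(x,yy,z):return [o[0]+np.cos(y)*x-np.sin(y)*yy,o[1]+np.sin(y)*x+np.cos(y)*yy,z]
P=[W(.006+i,j,.056) for i in(-.02,.02) for j in(-.0145,.0145)]+[W(.008+.075*np.cos(t),.054+.075*np.sin(t),.1) for t in np.radians([125,130,135,140])]
uv=proj(C,P);print(uv.round(1))
np.save("w1.npy",np.r_[s['position'],s['tool_rot']])
a=cv2.resize(a[50:240,110:310],None,fx=3,fy=3,interpolation=cv2.INTER_CUBIC)
for u,v in uv:cv2.circle(a,(int(3*(u-110)+1),int(3*(v-50)+1)),2,(0,0,255),-1)
cv2.imwrite("pics/w1.png",a)
```

```text
4.4 [ 0.50831706 -0.34499722  0.25039358] [3.13215891 0.21733359 0.00315491]
[[268.4 173.4]
 [239.1 173.4]
 [268.9 132.2]
 [238.5 132.2]
 [119.9 207.6]
 [125.2 213.2]
 [130.9 218.5]
 [137.  223.2]]
```

View pics/w1.png

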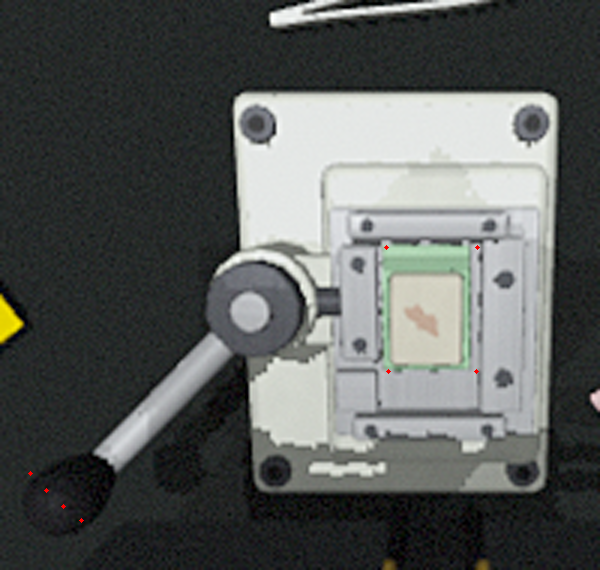

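The block lies flat, wax up, sloped end to the back stop, between the jaws (crop 428,305). The knob's top centre is near crop (55,500), which puts the lever at about 134°, or roughly 0.1 rad. Next I go behind the knob with the tool x along its tangent.

>>> play_rows(increments=[[[-0.07,-0.13,0,0,0,-0.08,-1],[-0.15,-0.27,0,0,0,-0.16,-1],[-0.22,-0.4,0,0,0,-0.25,-1],[-0.3,-0.54,0,0,0,-0.33,-1],[-0.37,-0.67,0,0,0,-0.41,-1],[-0.445,-0.81,0,0,0,-0.489,-1],[-0.445,-0.81,0,0,0,-0.489,-1],[-0.445,-0.81,0,0,0,-0.489,-1]]])

```text
time: 5.25
position: [0.4528, -0.2706, 0.2481]
tool_rot: [-2.825, -1.373, 0.001]
ft_force: [0.1, -1.2, 0.0]
grip_width: 0.009
grip_force: 0.0
```

>>> play_rows(increments=[[[0,0,0.2,0,0,0,-1],[0,0,0.5,0,0,0,-1],[0,0,0.8,0,0,0,-1],[0,0,1,0,0,0,-1],[0,0,1,0,0,0,-1],[0,0,1,0,0,0,-1]]])

```text
time: 5.85
position: [0.4531, -0.271, 0.1487]
tool_rot: [-2.824, -1.374, 0.0]
ft_force: [0.8, -0.2, 0.6]
grip_width: 0.004
grip_force: 0.0
```

Run:
```python
from h import *
s=ctrl.get_state();print(s['time'],s['position'],s['ft_force'])
M=Ro.from_rotvec(s['tool_rot']).as_matrix()
print('pivot, knob in tool xy mm',[(1e3*M.T@(np.array([*p,.15])-s['position'])).round(1) for p in((.5355,-.2874),(.4765,-.2411))])
a=ctrl.get_image("side")[...,::-1][185:275,205:325]
b=ctrl.get_image("top")[...,::-1][155:255,160:293]
cv2.imwrite("pics/s3.png",np.vstack([cv2.resize(x,(400,300),interpolation=cv2.INTER_CUBIC) for x in(a,b)]))
```

```text
5.85 [ 0.4531321  -0.27100349  0.14867203] [ 0.84415056 -0.23958528  0.55803717]
pivot, knob in tool xy mm [array([37.9, 74.9, -1.4]), array([38. , -0.1, -1.3])]
```

View pics/s3.png

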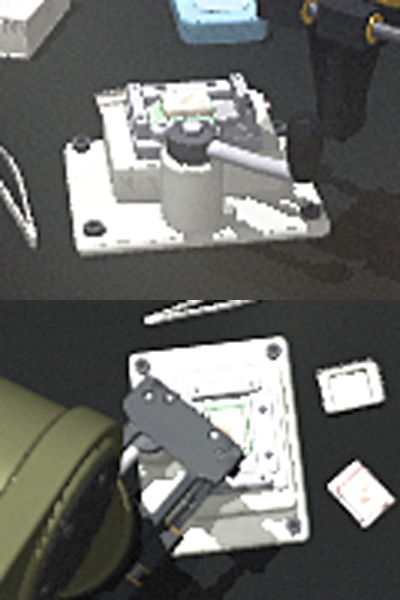

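The finger (side part, about (345,125)) stands behind the knob (300,150) and clear of the clamp. Closing the gap and pushing along the arc.

>>> play_rows(increments=[[[0.06,0,0,0,0,0,-1],[0.12,0,0,0,0,0,-1],[0.16,0,0,0,0,0,-1],[0.18,0,0,0,0,0,-1],[0.18,0,0,0,0,0,-1]]])

```text
time: 6.45
position: [0.4641, -0.2561, 0.1489]
tool_rot: [2.823, 1.377, -0.0]
ft_force: [0.1, -0.6, -0.2]
grip_width: 0.009
grip_force: 0.0
```

>>> play_rows(increments=[[[0.066,-0.015,0,0,0,0.056,-1],[0.133,-0.023,0,0,0,0.111,-1],[0.201,-0.026,0,0,0,0.167,-1],[0.269,-0.023,0,0,0,0.222,-1],[0.336,-0.014,0,0,0,0.278,-1],[0.402,0,0,0,0,0.333,-1],[0.402,0,0,0,0,0.333,-1]]])

```text
time: 7.15
position: [0.4888, -0.2243, 0.1487]
tool_rot: [-3.083, -0.601, 0.0]
ft_force: [-0.5, 0.6, -0.1]
grip_width: 0.005
grip_force: 0.0
```

Run:
```python
from h import *
s=ctrl.get_state();print(s['time'],s['position'],s['ft_force'])
M=Ro.from_rotvec(s['tool_rot']).as_matrix()
print('pivot in tool xy mm',(1e3*M.T@(np.array([.5355,-.2874,.15])-s['position'])).round(1),'force tool',(M.T@s['ft_force']).round(1))
print('yaw',np.degrees(np.arctan2(M[1,0],M[0,0]))-7.94+90)
```

```text
7.15 [ 0.48883047 -0.22425537  0.14866335] [-0.51615526  0.5529226  -0.05158997]
pivot in tool xy mm [19.6 76.  -1.4] force tool [-0.3 -0.7  0.1]
yaw 104.1077534228732
```

>>> play_rows(increments=[[[0.066,-0.015,0,0,0,0.056,-1],[0.133,-0.023,0,0,0,0.111,-1],[0.201,-0.026,0,0,0,0.167,-1],[0.269,-0.023,0,0,0,0.222,-1],[0.336,-0.014,0,0,0,0.278,-1]]])

```text
time: 7.65
position: [0.5186, -0.2107, 0.1484]
tool_rot: [-3.14, 0.085, 0.003]
ft_force: [-1.6, 1.5, 1.3]
grip_width: 0.005
grip_force: 1.0
```

>>> play_rows(increments=[[[0.066,-0.015,0,0,0,0.056,-1],[0.133,-0.023,0,0,0,0.111,-1],[0.16,-0.025,0,0,0,0.133,-1],[0.187,-0.025,0,0,0,0.155,-1]]])

```text
time: 8.05
position: [0.5376, -0.209, 0.1485]
tool_rot: [-3.107, 0.462, 0.003]
ft_force: [-2.9, 1.7, 2.0]
grip_width: 0.007
grip_force: 1.1
```

Run:
```python
from h import *
s=ctrl.get_state();print(s['time'],s['position'],s['ft_force'])
M=Ro.from_rotvec(s['tool_rot']).as_matrix()
print('pivot in tool xy mm',(1e3*M.T@(np.array([.5355,-.2874,.15])-s['position'])).round(1),'force tool',(M.T@s['ft_force']).round(1))
print('yaw',np.degrees(np.arctan2(M[1,0],M[0,0]))-7.94+90)
a=ctrl.get_image("side")[...,::-1][185:275,205:325]
b=ctrl.get_image("wrist")[...,::-1][:300]
cv2.imwrite("pics/s4.png",np.hstack([cv2.resize(x,(400,300),interpolation=cv2.INTER_CUBIC) for x in(a,b)]))
```

```text
8.05 [ 0.53757255 -0.20895624  0.14846157] [-2.85997364  1.65865044  1.9717073 ]
pivot in tool xy mm [20.8 75.7 -1.6] force tool [-3.2 -0.8 -2. ]
yaw 65.1516677456338
```

View pics/s4.png

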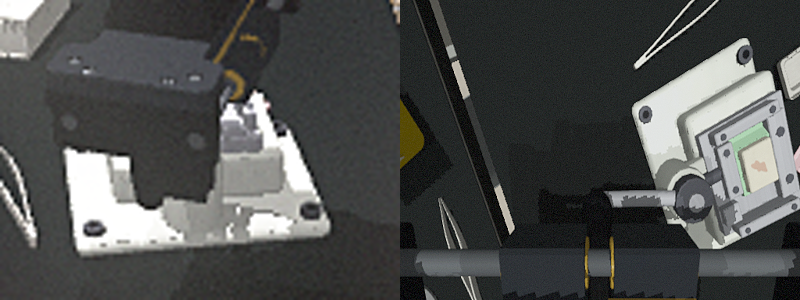

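The knob (wrist part, (600,205)) is moving with the finger, at about 3 N, and the block is still flat. Continuing gently to the end stop.

>>> play_rows(increments=[[[0.026,-0.006,0,0,0,0.022,-1],[0.053,-0.012,0,0,0,0.044,-1],[0.066,-0.015,0,0,0,0.056,-1]]])

```text
time: 8.45
position: [0.5442, -0.2094, 0.1485]
tool_rot: [-3.084, 0.598, 0.003]
ft_force: [-4.1, 3.3, 1.5]
grip_width: 0.005
grip_force: 2.5
```

>>> play_rows(increments=[[[0.013,-0.003,0,0,0,0.011,-1],[0.026,-0.006,0,0,0,0.022,-1]]])

```text
time: 8.65
position: [0.5449, -0.2092, 0.1482]
tool_rot: [-3.072, 0.652, 0.011]
ft_force: [-10.9, 5.3, 7.6]
grip_width: 0.001
grip_force: 5.8
```

>>> play_rows(increments=[[[0.013,-0.003,0,0,0,0.011,-1],[0.026,-0.006,0,0,0,0.022,-1]]])

```text
time: 8.85
position: [0.5455, -0.209, 0.1481]
tool_rot: [-3.06, 0.704, 0.02]
ft_force: [-16.9, 6.7, 12.9]
grip_width: 0.007
grip_force: 9.1
```

The force rises and the position holds, so the end stop is reached. Backing off, rising and checking.

>>> play_rows(increments=[[[-0.1,0,0,0,0,0,-1],[-0.25,0,0,0,0,0,-1],[-0.25,0,-0.2,0,0,0,-1],[-0.25,0,-0.6,0,0,0,-1],[-0.25,0.2,-1,0,0,0,-1],[-0.25,0.4,-1,0,0,0,-1],[-0.25,0.4,-1,0,0,0,-1],[-0.25,0.4,-1,0,0,0,-1]]])

```text
time: 9.65
position: [0.5098, -0.236, 0.2483]
tool_rot: [-3.061, 0.707, -0.0]
ft_force: [0.3, 1.5, 0.4]
grip_width: 0.002
grip_force: 0.0
```

Run:
```python
from h import *
s=ctrl.get_state();a=ctrl.get_image("wrist")[...,::-1].copy();C=cam("wrist",s)
print(s['time'],s['position'],s['ft_force'])
y=np.radians(7.94);o=np.array([.535,-.342])
def W(x,yy,z):return [o[0]+np.cos(y)*x-np.sin(y)*yy,o[1]+np.sin(y)*x+np.cos(y)*yy,z]
for u,v in proj(C,[W(.008+.075*np.cos(t),.054+.075*np.sin(t),.107) for t in np.radians([56,60,64,68])]):cv2.circle(a,(int(u),int(v)),1,(0,0,255),-1)
a=a[:240]
cv2.imwrite("pics/w2.png",cv2.resize(a,None,fx=1.56,fy=1.56,interpolation=cv2.INTER_CUBIC))
```

```text
9.65 [ 0.50982365 -0.235983    0.24833716] [0.27898462 1.53592289 0.4191269 ]
```

View pics/w2.png

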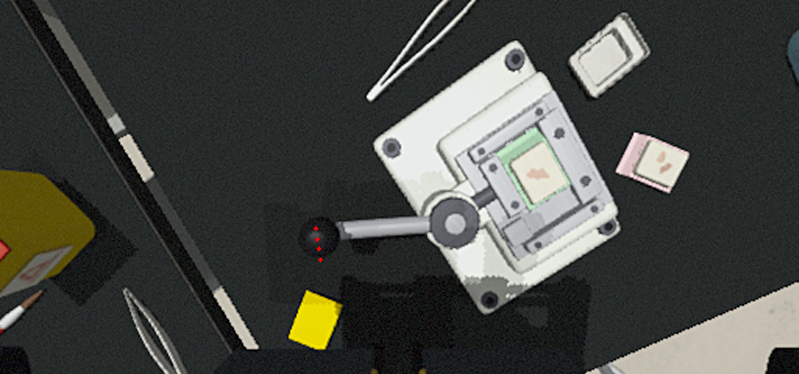

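The knob (319,237) coincides with the 60° mark, which is the end stop. The block lies flat, wax up, between the jaws at (537,170), and the bystanders are undisturbed.

```bash
python3 -c "
from bench import ctrl
print(ctrl.close_job())"
```

```text
the job is handed in; nothing more can be done
None
```

The block lies flat in the clamp, wax up, the lever is round to its end stop with the jaw closed on the block, and the job was handed in at about 9.7 s.

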